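Slide the saucepan aside and take a hotplate surface reading

ROBOT

A 6-joint arm with a two-finger parallel gripper is mounted at the origin on the work surface. World frame = base frame: x ahead of the robot, y to its left, z up, the work surface at z = 0. Lengths are in m, angles in rad, forces in N, time in s.
With the tool pointing down it reaches from about 0.25 to 0.725 m from the base axis. Payload 4 kg.
Tool frame: the origin (TCP) lies at the very end of the fingers, on their centre line; the grasp point (between the pads) lies 19 mm behind it (robot.grip_depth is the z of the grasp point in the tool frame, in m); z points along the fingers, y is the line along which they close (so a half turn about z gives the same grasp; the last joint's range is limited). The gripper opens to 85 mm and grips with 20 to 120 N. Pads are 22 mm wide; open, the fingers measure 114 mm over their backs; the gripper's body (76 mm by 85 mm) begins 54 mm behind the grasp point. The pads swing forward as they close: fully open they stand 13 mm farther back than shut.
Start: joints at [-1.175, 0.241, 0.005, 1.335, 0, 1.571], TCP at [0.193, -0.461, 0.198] pointing down, gripper open.
Joint ranges: [-2.72, 2.72], [-1.05, 1.87], [-1.09, 1.28], [-1.99, 2.15], [-1.42, 1.44], [-3.14, 3.14]. Speed limits (rad/s): [2.79, 2.79, 3.14, 3.14, 3.14, 3.14].

INTERFACE

Orientations are given as [roll, pitch, yaw] about the fixed x, y, z axes, in that order (R = Rz(yaw) Ry(pitch) Rx(roll)).
In Python, from rig import robot gives the robot as it stands. The module is installed in compiled form; this text tells all that it offers.
- The arm moves only by the tool step_arm, never from a script. Its argument "commands" is a list of rows, each a list of 7 numbers: the turn, a rotation vector about the tool's x, y, z in units of 0.5 rad (1.0 is 0.5 rad), then the shift along the tool's x, y, z in units of 40 cm (1.0 is 40 cm), then the closure, from -1 (fully open) to 1 (shut). A call has exactly 8 rows; each row is the pose to reach, as a shift and turn from the pose commanded when the call began, along the tool's axes at that moment; what a row does not reach only later rows make up. A row lasts 1/10 s, in which the tool goes at most 50 mm and 8.59 degrees, less where a joint would pass 70% of its speed; a pose out of reach is approached as far as the arm can. A call with a number of a shift or a turn outside -1 to 1 is refused whole. A call with a gripper value outside its range is refused whole. The fingers move at their own pace and stop on an object; "grip_force" is the grip in N (left out, the last holds). Time passes only in rows, so rows that repeat a pose let the fingers close, or fill a call up. It gives the time, the measured TCP pose, the force, the opening and the grip force at its end, in the units of the state.
- robot.get_state(): the state, without advancing time (a new reading comes with each control period).
- robot.camera(name): name is "side" or "top"; returns the picture (480x640x3 uint8, blue, green, red); there is no depth.
- robot.camera_info(name): a dict with "fx", "fy", "cx", "cy" (pixels), "eye" and "attitude" of the camera in the world. Camera axes: x right, y down, z forward; pixel columns grow to the right and rows downward; lengths in m; the calibration is good to about 2 mm. A picture is of the moment at which its call begins. camera_info takes no time and is no camera call.
- robot.close_job(): hands the job in; it is judged then, once.
The state is a dict: "time": time; "joints": joint angles; "joint_vel": joint speeds; "joint_efforts": joint torques, N m; "tcp_pos": TCP position; "tool_rot": TCP orientation; "contact_force": force on the tool from outside, world axes, zero at the start; "ft_torque": the same for the moment, N m; "gripper_width": finger opening in m; "grip_force": force on a finger pad.
Only numpy, scipy, OpenCV 4.12 (cv2) and the standard library are available. Lean on these libraries where they do the work, as an engineer would, in place of code of your own. Each camera call takes 0.05 s, during which the arm holds its last target. There are 200 camera calls.

TASK

Check the hotplate surface under the saucepan: slide the pan along the hotplate, without lifting it, off its ring until it stands wholly inside the other, empty ring. Then take the contact probe from its stand and hold it upright with its sprung tip resting gently on the small steel measuring spot that the pan was covering, the tip pushed about halfway in; finish while still holding it there. Leave the other things on the bench alone.

Things in the scene. Friction and masses are not known exactly. Their poses are not given: they have to be found in the camera images.
- hob: fixed double hotplate, steel case with flat black top, 300 (its x) x 440 (its y) x 50 high mm; origin: centre of its underside on the bench. Top surface 50 mm above the bench, level and rigid. Two identical thin white rings are printed side by side on it, 220 apart along its y
- heat_zone: printed marking on the hotplate: white ring 182 dia (line centre) mm with a round steel measuring spot 20 dia in a small 32 dia circle at its centre. Left or right ring; at the start the pan hides the spot. Origin: centre of the spot, on the hotplate's top surface, z up; flush
- rest_zone: printed marking on the hotplate: the other white ring, 182 dia (line centre), empty and plain. Origin: its centre, on the hotplate's top surface, z up; flush
- pan: loose open steel saucepan, 150 dia x 85 high mm, wall 4, about 0.4 to 0.8 kg; origin: centre of its underside, z up. One straight level handle points along its -x: black bar 22 wide (y) x 16 tall from x = -100 to x = -205, its middle 64 mm above the pan's underside (steel neck 12 wide between wall and bar). At the start the handle points roughly towards the robot
- stand: fixed square aluminium block, 75 x 75 x 85 high mm, with an upright through hole 23 dia in the middle that holds the probe; on the left or right of the hotplate. Origin: centre of its underside on the bench
- probe: loose contact probe, 0.1 kg, upright in the stand; z runs tip to handle. Origin: on its axis, underside of the black flange that rests on the stand (85 above bench). Up: flange 36 dia x 8 mm, then grey round handle 26 dia to z = 85. Down: steel sleeve 16 dia to z = -45, then sprung rod 8 dia, copper foot 14 dia, flat end at z = -75 unpressed. Must rise 75 mm to leave the stand
- nib (a joint): how far the probe's sprung tip is pushed in along the probe's axis, m: 0 = fully out, 0.016 = fully in. Spring: about 0.9 N to start moving, then 0.3 N per mm (about 3.3 N at halfway, 0.008)
- nib_end (a point): centre of the flat end of the probe's copper foot (the point that touches)
- tool_cup: fixed steel cup of hand tools, 76 dia x 100 high mm, tools up to 170 high; bystander, beyond the other end of the hotplate from the stand. Origin: centre of its underside
- amber: bystander: loose amber screw-cap jar, 72 dia x 150 high mm, standing on the bench
- tub: bystander: loose white plastic screw-cap tub, 84 dia x 170 high mm, on the bench
- flask: bystander: loose conical clear glass flask, 72 dia x 110 high mm, on the bench
- jar: bystander: loose squat green glass jar with steel cap, 68 dia x 85 high mm, on the bench
- crucible: bystander: loose small white ceramic cup, 44 dia x 32 high mm, standing on the rear strip of the hotplate
- driver: bystander: loose screwdriver, handle and shaft, lying on the bench
Mind the look-alikes: they are no part of the job. Leave any purple look-alike of the stand alone.

How it is judged:
On the way, in this order (a step that is already met when the one before it is completed fails the run):
1. the pan, slid and not lifted, stands still wholly inside the empty ring (horizontal distance between pan and rest_zone below 0.018 m and linear speed of pan below 0.02 m/s and angle between pan's own z axis and vertical below 0.05 rad and height (world z) of pan between 0.045 and 0.054 m), for 0.2 s.
2. the probe stands upright with its tip on the measuring spot, pushed partly in (horizontal distance between nib_end and heat_zone below 0.009 m and angle between probe's own z axis and vertical below 0.14 rad and value of joint nib between 0.003 and 0.013 m and contact force between probe and hob between 0.8 and 8 N), for 0.3 s.
At the end, for the whole second after the job is handed in: Fingers hold the probe still, upright within 8 deg, tip end within 9 mm of the spot centre, tip pushed in 3 to 13 mm, 0.8 to 8 N on the hotplate; probe clear of stand and pan. Pan flat and still on the hotplate, within 18 mm of the other ring's centre, not touched by the robot (all of step 1 and all of step 2 and linear speed of probe below 0.02 m/s and contact force between the fingers and probe above 1 N and contact force between probe and stand below 0.1 N and contact force between probe and pan below 0.1 N and contact force between pan and the arm below 0.5 N and contact force between pan and the fingers below 0.5 N); the arm keeps its last pose, push and grip.
It fails at once if the pan is lifted more than 8 mm off the hotplate, tipped by more than 7 degrees or pushed off it (height (world z) of pan above 0.058 m or angle between pan's own z axis and vertical above 0.12 rad or height (world z) of pan below 0.04 m).
It fails at once if the probe is pressed hard on the hotplate (over 15 N) (contact force between probe and hob above 15 N).
It fails at once if a bystander is moved more than 30 mm or pushed hard (distance of any of amber, tub, flask, jar, crucible, driver from where it was at the start of the episode above 0.03 m or contact force between tool_cup and anything else above 25 N).
It also fails if it takes over 58 s, if anything falls off the work surface, if the arm or the gripper's body presses on something with over 40 N, if the wrist force passes 120 N, or if a joint passes its speed limit or range.

## Working session

There is one attempt and no reset: what is moved stays moved. The work goes in short steps, Python scripts to look and compute and a tool call to move; the robot and the scene stay as the last step left them, time stands still between calls to the robot, and variables do not carry over. Pictures are saved under pics/ and viewed, at most 10 in all, crops included, and the job is handed in when it is done.

Besides the shell and the picture viewer there is one more tool, called after "Call:" by a JSON object that holds its "method" and its "body", one argument or row to a line. step_arm: Moves the arm, as the interface text tells. Shifts and turns lie within -1 to 1; 1 stands for 40 cm of shift or 0.5 rad of turn. Its arguments: {"type":"object","properties":{"commands":{"type":"array","items":{"type":"array","items":{"type":"number"}}},"grip_force":{"type":"number"}},"required":["commands"]}

```bash
mkdir -p pics; cat > h.py <<'E'
import numpy as np, cv2
from rig import robot
from scipy.spatial.transform import Rotation as R
def info(n):
    i=robot.camera_info(n); return i
def att(i):
    a=np.array(i["attitude"],float)
    if a.shape==(3,3): return a
    return R.from_euler('xyz',a).as_matrix() if a.size==3 else R.from_quat(a).as_matrix()
def ray(n,u,v):
    i=info(n); d=att(i)@np.array([(u-i["cx"])/i["fx"],(v-i["cy"])/i["fy"],1.]); return np.array(i["eye"]),d
def onz(n,u,v,z):
    e,d=ray(n,u,v); return e+d*(z-e[2])/d[2]
def px(n,p):
    i=info(n); c=att(i).T@(np.array(p)-np.array(i["eye"])); return np.array([i["fx"]*c[0]/c[2]+i["cx"],i["fy"]*c[1]/c[2]+i["cy"]])
E
python3 - <<'E'
from h import *
for n in("top","side"):
    cv2.imwrite(f"pics/{n}0.png",robot.camera(n)); print(n,robot.camera_info(n))
print(robot.get_state())
E
```

```text
top {'fx': 531.2578288707917, 'fy': 531.2578288707917, 'cx': 325.4704956434835, 'cy': 242.6629966562564, 'eye': array([0.28856771, 0.0217844 , 1.33883633]), 'attitude': array([-2.95312613, -0.01906251, -1.55480389])}
side {'fx': 578.2835868426109, 'fy': 578.2835868426109, 'cx': 314.7566165858991, 'cy': 245.88386282164421, 'eye': array([0.4014354 , 0.98282725, 0.66254844]), 'attitude': array([-2.09601008,  0.01963694, -3.01375415])}
{'time': 0.1, 'joints': array([-1.17502188e+00,  2.41329329e-01,  3.88335235e-03,  1.33519063e+00,
        9.29987567e-08,  1.57081014e+00]), 'joint_vel': array([-0.00074773, -0.00084179,  0.00110522,  0.00182738, -0.00035063,
       -0.00044777]), 'joint_efforts': array([-8.03881976e-04, -3.73138225e+01,  2.53010255e+01,  1.08494158e-02,
       -7.86896385e-05,  6.53159319e-06]), 'tcp_pos': array([ 0.19252605, -0.46078568,  0.19751549]), 'tool_rot': array([-3.13975237e+00, -6.75708509e-08,  3.95760627e-01]), 'contact_force': array([ 0.26242165,  0.02159013, -0.08459796]), 'ft_torque': array([-0.00264495, -0.01901771,  0.02869464]), 'grip_force': 0.0, 'gripper_width': 0.08524309988140527}
```

View pics/top0.png

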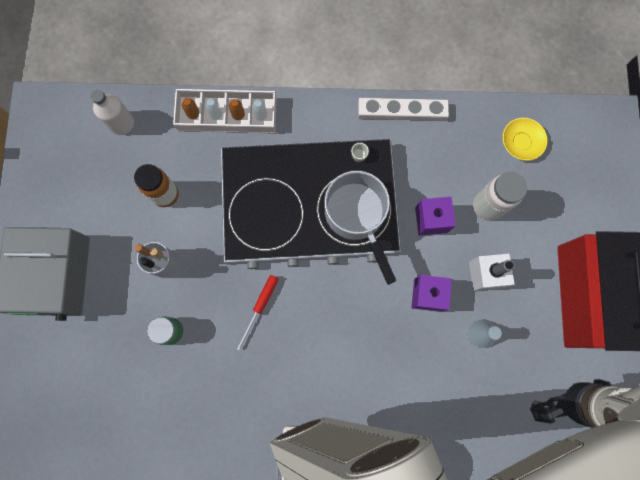

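View pics/side0.png

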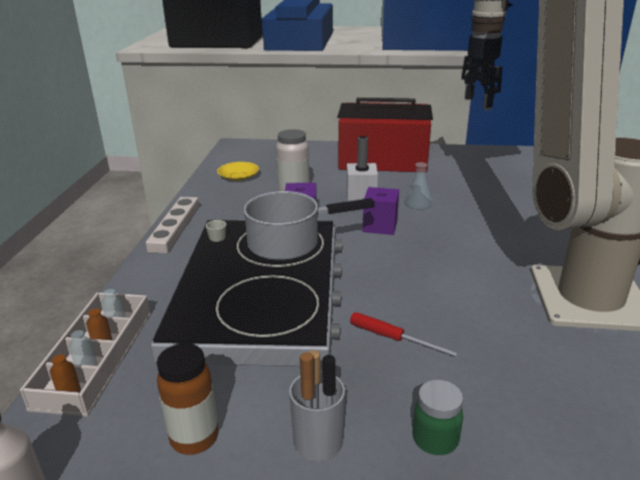

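Top view: the pan is at (357,205), with its handle running from (372,240) to (390,280). The empty ring is at (265,214). What could be taken for the stand: the white/aluminium block at (492,272) holding the probe, and purple blocks at (437,215) and (432,293), which are look-alikes. I choose the aluminium one. Close bystanders are the tub (500,195), flask (485,334), crucible (360,152) and driver (258,312).

```bash
python3 - <<'E'
from h import *
t=cv2.imread("pics/top0.png"); s=cv2.imread("pics/side0.png")
def ringfit(img,n,box):
    x0,y0,x1,y1=box; g=cv2.cvtColor(img,cv2.COLOR_BGR2GRAY)[y0:y1,x0:x1]
    m=(g>90).astype(np.uint8)
    cs,_=cv2.findContours(m,cv2.RETR_EXTERNAL,cv2.CHAIN_APPROX_NONE)
    c=max(cs,key=lambda c:np.prod(cv2.boundingRect(c)[2:]))
    mm=np.zeros_like(m); cv2.drawContours(mm,[c],-1,1,-1); mm&=m
    v,u=np.nonzero(mm)
    P=np.array([onz(n,a+x0,b+y0,.05)[:2] for a,b in zip(u,v)])
    (A,*_) = np.linalg.lstsq(np.c_[2*P,np.ones(len(P))],(P**2).sum(1),rcond=None)
    print(n,"rest",A[:2],"r",np.sqrt(A[2]+A[:2]@A[:2]),len(P)); return A[:2]
ringfit(t,"top",(227,174,306,252)); ringfit(s,"side",(212,272,324,336))
# right ring: visible lower-left/ right arc in top
g=cv2.cvtColor(t,cv2.COLOR_BGR2GRAY)
print("hob corners top",[onz("top",*p,.05)[:2].round(4) for p in((222,144),(391,140),(398,249),(223,262))])
big=lambda im,b,k:cv2.resize(im[b[1]:b[3],b[0]:b[2]],None,fx=k,fy=k,interpolation=cv2.INTER_CUBIC)
a=big(t,(310,160,530,310),3.6); b=big(s,(230,130,430,240),3.6)
cv2.imwrite("pics/c1.png",a);cv2.imwrite("pics/c2.png",b)
E
```

```text
top rest [0.60592415 0.15174182] r 0.09067612064315636 476
side rest [0.60740459 0.14934671] r 0.09070717668726169 507
hob corners top [array([0.7858, 0.2692]), array([ 0.8068, -0.163 ]), array([ 0.5224, -0.1783]), array([0.4818, 0.2508])]
```

View pics/c1.png

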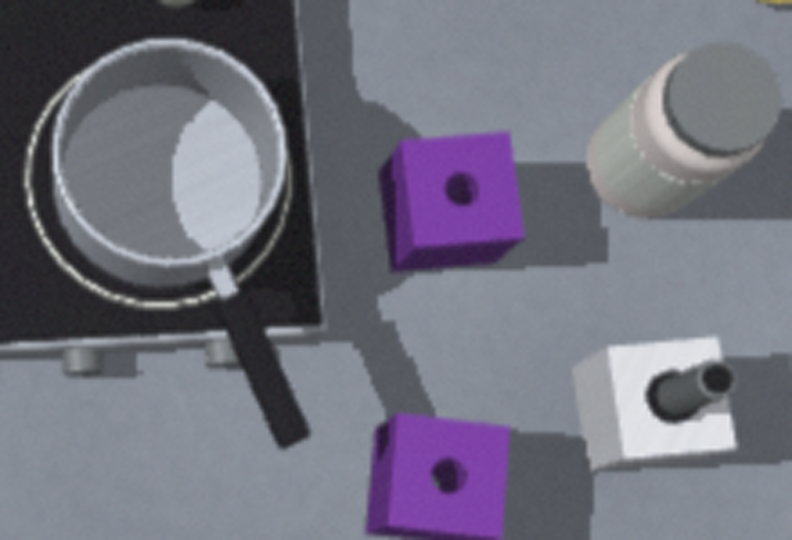

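View pics/c2.png

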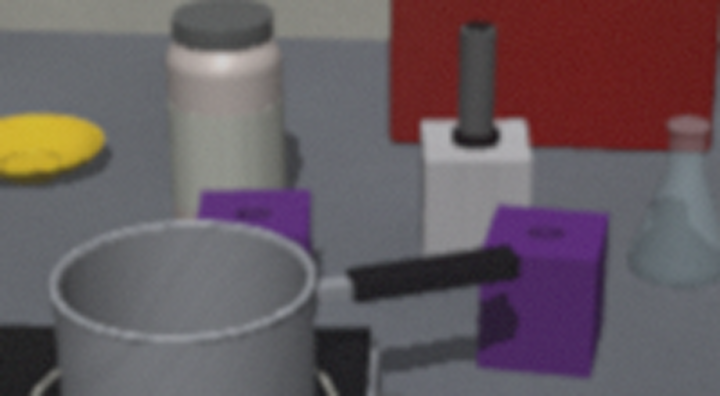

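Crop c1 (top): the aluminium block has the probe in it. The probe handle top is at full-frame (509,265) and its flange at (497,270). The pan rim centre is at (357,202), and the handle bar runs from (374,242) to (391,282). Crop c2 (side) agrees: probe top (363,137), flange (362,168). The choice is confirmed.

```bash
python3 - <<'E'
from h import *
t=cv2.imread("pics/top0.png")
f=lambda n,u,v,z:onz(n,u,v,z)[:2].round(4)
T=lambda x,y:(310+(x+.5)/3.6-.5,160+(y+.5)/3.6-.5); S=lambda x,y:(230+(x+.5)/3.6-.5,130+(y+.5)/3.6-.5)
def tri(a,b):
    (e,d),(E,D)=ray("top",*a),ray("side",*b)
    k,*_=np.linalg.lstsq(np.c_[d,-D],E-e,rcond=None); p=e+k[0]*d;q=E+k[1]*D; return ((p+q)/2).round(4),np.linalg.norm(p-q).round(4)
print("probe top",f("top",*T(716,378),.17),f("side",*S(478,27),.17),tri(T(716,378),S(478,27)))
print("flange",f("top",*T(672,396),.093),f("side",*S(476,136),.089))
c=[(606,349),(718,338),(737,446),(623,460)]
print("stand top corners",[f("top",*T(*p),.085) for p in c],np.mean([f("top",*T(*p),.085) for p in c],0))
print("pan rim",f("top",*T(170,152),.135))
a,b=f("top",*T(292,440),.122),f("top",*T(230,297),.122)
print("handle end,start",a,b,np.linalg.norm(a-b),"ang",np.arctan2(*(b-a)[::-1]))
# ring around pan: bright thin arc pts, fixed radius
hsv=cv2.cvtColor(t,cv2.COLOR_BGR2GRAY)
pts=[(27,180),(32,140),(75,85),(50,240),(90,285),(160,305),(235,280),(290,190)]
P=np.array([f("top",*T(*p),.05) for p in pts])
A,*_=np.linalg.lstsq(np.c_[2*P,np.ones(len(P))],(P**2).sum(1),rcond=None)
print("heat",A[:2],np.sqrt(A[2]+A[:2]@A[:2]))
h=[f("top",*p,.05) for p in((222,144),(391,140),(398,249),(223,262))]
d=(h[0]-h[1]+h[3]-h[2]);d/=np.linalg.norm(d);print("hob y dir",d,"heat by hob",np.array([.6062,.1508])-.22*d)
for k,z,u,v in[("purple2",.085,442,475),("purple1",.085,460,190),("tubtop",.17,722,97)]:print(k,f("top",*T(u,v),z))
print("flask",f("top",495,333,.11),"crucible",f("top",360,150,.082))
E
```

```text
probe top [ 0.4699 -0.4073] [ 0.4698 -0.4088] (array([ 0.4697, -0.4071,  0.1706]), np.float64(0.0001))
flange [ 0.4692 -0.4057] [ 0.4694 -0.4083]
stand top corners [array([ 0.5012, -0.3655]), array([ 0.5101, -0.4412]), array([ 0.4378, -0.4503]), array([ 0.4271, -0.374 ])] [ 0.46905 -0.40775]
pan rim [ 0.6174 -0.0695]
handle end,start [ 0.432  -0.1497] [ 0.5245 -0.11  ] 0.10065952513299471 ang 0.40541357074073026
heat [ 0.62258016 -0.06848886] 0.0903711794410468
hob y dir [-0.07133758  0.99745223] heat by hob [ 0.62189427 -0.06863949]
purple2 [ 0.415  -0.2537]
purple1 [ 0.6086 -0.2702]
tubtop [ 0.6516 -0.4201]
flask [ 0.3199 -0.3903] crucible [ 0.7657 -0.0807]
```

Call:
{"method": "step_arm", "body": {
  "commands": [
    [0,0,-0.02,0.977,-0.489,0,-1],
    [0,0,-0.02,0.977,-0.489,0,-1],
    [0,0,-0.02,0.977,-0.489,0,-1],
    [0,0,-0.02,0.977,-0.489,0,-1],
    [0,0,-0.02,0.977,-0.489,0,-1],
    [0,0,-0.02,0.977,-0.489,0,-1],
    [0,0,-0.02,0.977,-0.489,0,-1],
    [0,0,-0.02,0.977,-0.489,0,-1]
  ],
  "grip_force": 50
}}

```text
time: 0.9
tcp_pos: [0.4545, -0.1564, 0.1981]
tool_rot: [-3.141, 0.0, 0.406]
contact_force: [1.0, -0.4, 0.1]
gripper_width: 0.0855
grip_force: 0.0
```

```bash
cat >> h.py <<'E'
def cmd(p,yaw):
    s=robot.get_state(); C=R.from_euler('xyz',s["tool_rot"]); G=R.from_euler('xyz',[np.pi,0,yaw])
    print("turn",((C.inv()*G).as_rotvec()/.5).round(4),"shift",(C.inv().apply(np.array(p)-s["tcp_pos"])/.4).round(4))
def st():
    s=robot.get_state(); print({k:np.round(s[k],4).tolist() for k in("time","tcp_pos","tool_rot","contact_force","ft_torque","gripper_width","grip_force","joints")})
E
python3 -c "
from h import *
st();cmd([.478,-.130,.095],.405)"
```

```text
{'time': 0.9, 'tcp_pos': [0.4545, -0.1564, 0.1981], 'tool_rot': [-3.1415, 0.0004, 0.4059], 'contact_force': [0.9619, -0.4053, 0.0859], 'ft_torque': [-0.0357, -0.029, 0.009], 'gripper_width': 0.0855, 'grip_force': 0.0, 'joints': [-0.3312, 0.2028, -0.0441, 1.3242, -0.0002, 2.4045]}
turn [-0.0003  0.0008  0.0018] shift [ 0.0801 -0.0374  0.2576]
```

Call:
{"method": "step_arm", "body": {
  "commands": [
    [0,0,0,0.08,-0.037,0,-1],
    [0,0,0,0.08,-0.037,0.12,-1],
    [0,0,0,0.08,-0.037,0.2,-1],
    [0,0,0,0.08,-0.037,0.257,-1],
    [0,0,0,0.08,-0.037,0.257,-1],
    [0,0,0,0.08,-0.037,0.257,0],
    [0,0,0,0.08,-0.037,0.257,1],
    [0,0,0,0.08,-0.037,0.257,1]
  ]
}}

```text
time: 1.7
tcp_pos: [0.4786, -0.1325, 0.0972]
tool_rot: [3.14, -0.003, 0.405]
contact_force: [-1.2, 0.0, 0.0]
gripper_width: 0.044
grip_force: 0.0
```

Call:
{"method": "step_arm", "body": {
  "commands": [
    [0,0,0,0,0,0,1],
    [0,0,0,0,0,0,1],
    [0,0,0,0,0,0,1],
    [0,0,0,0,0,0,1],
    [0,0,0,0,0,0,1],
    [0,0,0,0,0,0,1],
    [0,0,0,0,0,0,1],
    [0,0,0,0,0,0,1]
  ]
}}

```text
time: 2.5
tcp_pos: [0.4773, -0.132, 0.0954]
tool_rot: [-3.141, 0.0, 0.406]
contact_force: [-0.8, -0.3, -0.1]
gripper_width: -0.0001
grip_force: 0.0
```

```bash
python3 -c "
from h import *
st();t=robot.camera('top');s=robot.camera('side')
a=cv2.resize(t[160:310,310:460],None,fx=2.6,fy=2.6);b=cv2.resize(s[130:280,225:375],None,fx=2.6,fy=2.6);cv2.imwrite('pics/g1.png',np.hstack([a,b]))"
```

```text
{'time': 2.5, 'tcp_pos': [0.4773, -0.132, 0.0954], 'tool_rot': [-3.1415, 0.0001, 0.4058], 'contact_force': [-0.7987, -0.3265, -0.1147], 'ft_torque': [0.0334, -0.0181, -0.0033], 'gripper_width': -0.0001, 'grip_force': 0.0, 'joints': [-0.2698, 0.3021, -0.1912, 1.0776, 0.0, 2.466]}
```

View pics/g1.png

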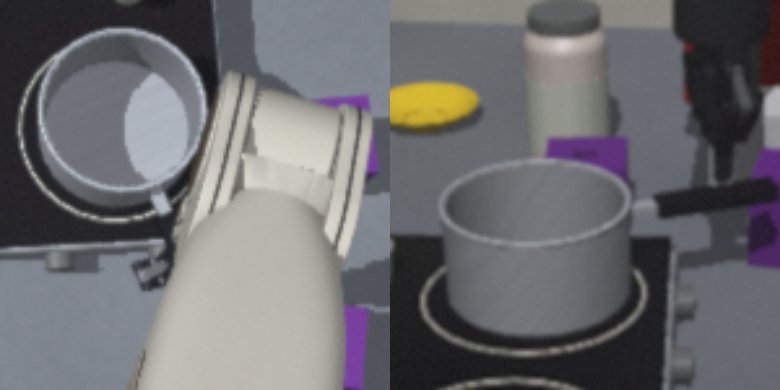

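```bash
python3 -c "
from h import *
p=robot.get_state()['tcp_pos']
for n in('top','side'):
  for q in (p,p+[0,0,.1],[.478,-.13,.114],[.432,-.1497,.122]): print(n,px(n,q).round(1))
e=ray('side',352.7,199);print(onz('side',352.7,199,.095),onz('side',352.7,199,.114), onz('side',352.7,199,.14))
t=robot.camera('side');cv2.imwrite('pics/g2.png',cv2.resize(t[0:240,260:480],None,fx=2.5,fy=2.5))"
```

```text
top [381.6 264. ]
top [387.2 257.2]
top [381.7 262.5]
top [390.8 281.9]
side [350.9 213.5]
side [351.4 170.4]
side [350.6 206.2]
side [372.7 199.7]
[ 0.47863307 -0.20587545  0.095     ] [ 0.4760487  -0.16608088  0.114     ] [ 0.47251219 -0.11162513  0.14      ]
```

View pics/g2.png

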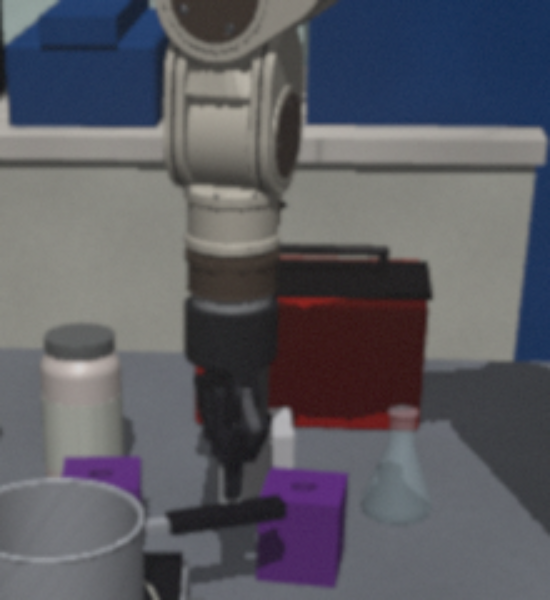

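Picture: the handle hasn't moved (end at (374,202)), but the closed fingertips end at (353,199), just above the handle. They should project to (351,213). I'll check the reported TCP height against the start image.

```bash
python3 -c "
from h import *
p=np.array([.1925,-.4608,.1975]);y=np.array([np.sin(.3958),-np.cos(.3958),0])
for dz in (0,.013,.03):
  print(dz,[px('side',p+k*y+[0,0,dz]).round(1) for k in(-.05,0,.05)],[px('top',p+k*y+[0,0,dz]).round(1) for k in(-.05,0,.05)])
a=cv2.imread('pics/side0.png')[40:130,420:540];b=cv2.imread('pics/top0.png')[370:450,510:640]
c=robot.camera('side')[170:230,310:400]
r=lambda i:cv2.resize(i,(390,290),interpolation=cv2.INTER_CUBIC)
cv2.imwrite('pics/g3.png',cv2.convertScaleAbs(np.vstack([np.hstack([r(a),r(b)]),np.hstack([r(c),r(c)*0])]),alpha=1.8,beta=10))
"
```

```text
0 [array([485.2, 128.4]), array([475. , 122.3]), array([465.3, 116.4])] [array([523.7, 403.8]), array([545.1, 394.5]), array([566.4, 385.3])]
0.013 [array([485.9, 123.2]), array([475.6, 117.2]), array([465.9, 111.5])] [array([526.1, 404.5]), array([547.8, 395.1]), array([569.3, 385.8])]
0.03 [array([486.8, 116.4]), array([476.4, 110.5]), array([466.6, 104.9])] [array([529.4, 405.4]), array([551.4, 395.9]), array([573.2, 386.5])]
```

View pics/g3.png

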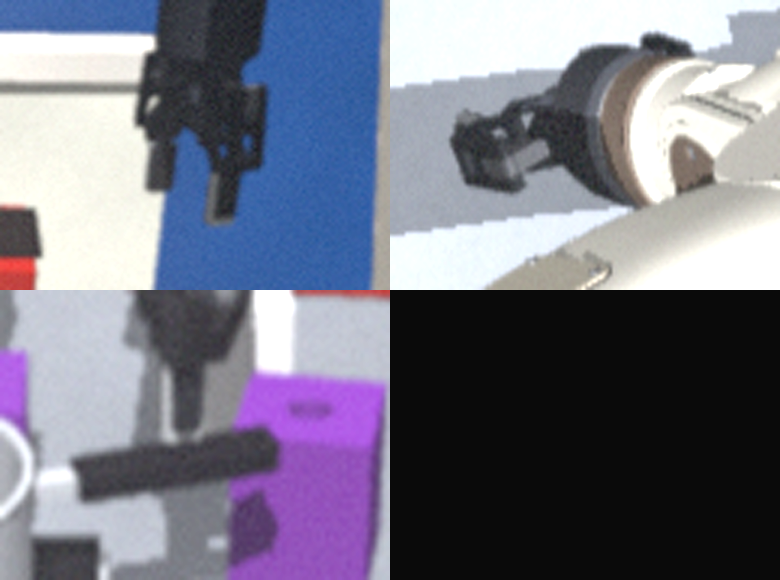

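The picture shows the real fingertips about 14 px (~35 mm) higher than reported, in both the start and current poses: start tips at (488,109) and (469,98), closed tip now at (353,199). So the fingers closed above the handle. I'll open and go 32 mm lower, which is safe whether or not the reading is right, then close again.

Call:
{"method": "step_arm", "body": {
  "commands": [
    [0,0,0,0,0,0,-1],
    [0,0,0,0,0,0,-1],
    [0,0,0,0,0,0,-1],
    [0,0,0,0,0,0,-1],
    [0,0,0,0,0,0,-1],
    [0,0,0,0,0,0,-1],
    [0,0,0,0,0,0,-1],
    [0,0,0,0,0,0,-1]
  ]
}}

```text
time: 3.5
tcp_pos: [0.4774, -0.132, 0.0955]
tool_rot: [-3.142, 0.0, 0.406]
contact_force: [0.7, -0.1, 0.4]
gripper_width: 0.0854
grip_force: 0.0
```

Call:
{"method": "step_arm", "body": {
  "commands": [
    [0,0,0,0,0,0.02,-1],
    [0,0,0,0,0,0.04,-1],
    [0,0,0,0,0,0.06,-1],
    [0,0,0,0,0,0.08,-1],
    [0,0,0,0,0,0.08,-0.5],
    [0,0,0,0,0,0.08,0],
    [0,0,0,0,0,0.08,0],
    [0,0,0,0,0,0.08,0]
  ]
}}

```text
time: 4.3
tcp_pos: [0.4777, -0.1321, 0.0639]
tool_rot: [3.141, -0.001, 0.406]
contact_force: [0.4, 0.3, 0.2]
gripper_width: 0.0425
grip_force: 0.0
```

```bash
python3 -c "
from h import *
st();t=robot.camera('top');s=robot.camera('side')
a=cv2.resize(t[160:310,310:460],None,fx=2.6,fy=2.6);b=cv2.resize(s[150:240,310:400],(390,390),interpolation=cv2.INTER_CUBIC);cv2.imwrite('pics/g4.png',cv2.convertScaleAbs(np.hstack([a,b]),alpha=1.5))"
```

```text
{'time': 4.3, 'tcp_pos': [0.4777, -0.1321, 0.0639], 'tool_rot': [3.1411, -0.0007, 0.4058], 'contact_force': [0.4475, 0.2922, 0.1704], 'ft_torque': [0.0176, 0.0013, -0.0254], 'gripper_width': 0.0425, 'grip_force': 0.0, 'joints': [-0.2698, 0.334, -0.2373, 0.9986, 0.0, 2.466]}
```

View pics/g4.png

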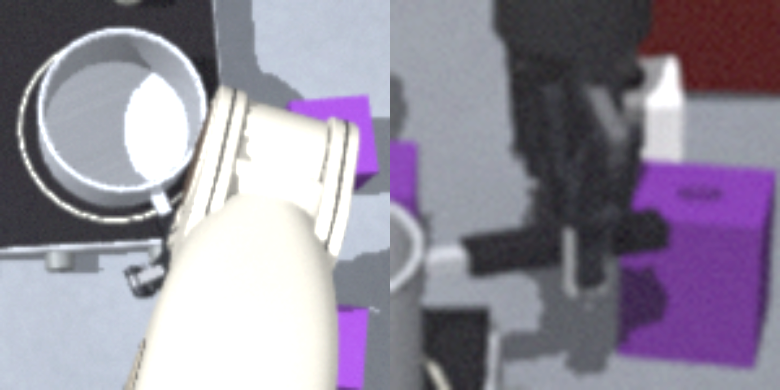

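The front finger is now in front of the handle, with its tip at side pixel (355,218), so the handle is between the fingers. That confirms the reported z is about 3 cm low. Closing.

Call:
{"method": "step_arm", "body": {
  "commands": [
    [0,0,0,0,0,0,0.3],
    [0,0,0,0,0,0,0.5],
    [0,0,0,0,0,0,1],
    [0,0,0,0,0,0,1],
    [0,0,0,0,0,0,1],
    [0,0,0,0,0,0,1],
    [0,0,0,0,0,0,1],
    [0,0,0,0,0,0,1]
  ],
  "grip_force": 40
}}

```text
time: 5.2
tcp_pos: [0.4773, -0.132, 0.0636]
tool_rot: [-3.142, -0.0, 0.406]
contact_force: [-2.2, 1.1, 4.1]
gripper_width: 0.021
grip_force: 39.7
```

```bash
python3 -c "
from h import *
st()
for z in (.085,.09,.095,.1): print(z,onz('side',355,217.6,z))
y=robot.get_state()['tool_rot'][2];d=np.array([-.0125,.2195]);print(d@[np.cos(y),np.sin(y)]/.4,d@[np.sin(y),-np.cos(y)]/.4)"
```

```text
{'time': 5.2, 'tcp_pos': [0.4773, -0.132, 0.0636], 'tool_rot': [-3.1416, -0.0, 0.4059], 'contact_force': [-2.2301, 1.0501, 4.0918], 'ft_torque': [0.1903, 0.3234, 0.1623], 'gripper_width': 0.021, 'grip_force': 39.6813, 'joints': [-0.2698, 0.3342, -0.2379, 0.9987, 0.0, 2.4659]}
0.085 [ 0.4683844 -0.1339862  0.085    ]
0.09 [ 0.4678048  -0.12431763  0.09      ]
0.095 [ 0.46722521 -0.11464906  0.095     ]
0.1 [ 0.46664561 -0.10498049  0.1       ]
0.18793575924284425 -0.5165106730725084
```

Call:
{"method": "step_arm", "body": {
  "commands": [
    [0,0,0,0,0,-0.0025,1],
    [0,0,0,0.003,-0.008,-0.0025,1],
    [0,0,0,0.009,-0.025,-0.0025,1],
    [0,0,0,0.02,-0.055,-0.0025,1],
    [0,0,0,0.033,-0.09,-0.0025,1],
    [0,0,0,0.046,-0.126,-0.0025,1],
    [0,0,0,0.059,-0.162,-0.0025,1],
    [0,0,0,0.072,-0.198,-0.0025,1]
  ]
}}

```text
time: 6.0
tcp_pos: [0.472, -0.0463, 0.0643]
tool_rot: [-3.141, 0.001, 0.406]
contact_force: [0.4, -2.8, -1.8]
gripper_width: 0.0213
grip_force: 39.2
```

```bash
python3 -c "
from h import *
st();s=robot.camera('side');cv2.imwrite('pics/m1.png',s)
y=robot.get_state()['tool_rot'][2];p=robot.get_state()['tcp_pos']
d=np.array([.4773-.0125,-.132+.2195])-p[:2];print(d@[np.cos(y),np.sin(y)]/.4,d@[np.sin(y),-np.cos(y)]/.4)"
```

```text
{'time': 6.0, 'tcp_pos': [0.472, -0.0463, 0.0643], 'tool_rot': [-3.1415, 0.0006, 0.4062], 'contact_force': [0.4356, -2.8153, -1.8409], 'ft_torque': [-0.6199, -0.0301, -0.4822], 'gripper_width': 0.0213, 'grip_force': 39.153, 'joints': [-0.0977, 0.2968, -0.2904, 0.9841, -0.0002, 2.6377]}
0.11470654054837703 -0.3082020477291857
```

Call:
{"method": "step_arm", "body": {
  "commands": [
    [0,0,0,0.014,-0.038,0,1],
    [0,0,0,0.03,-0.08,0,1],
    [0,0,0,0.047,-0.125,0,1],
    [0,0,0,0.064,-0.17,0,1],
    [0,0,0,0.08,-0.215,0,1],
    [0,0,0,0.095,-0.255,0,1],
    [0,0,0,0.107,-0.288,0,1],
    [0,0,0,0.115,-0.309,0,1]
  ]
}}

```text
time: 6.85
tcp_pos: [0.4653, 0.085, 0.0643]
tool_rot: [-3.142, 0.001, 0.407]
contact_force: [-0.6, -3.7, -1.9]
gripper_width: 0.0209
grip_force: 39.3
```

Call:
{"method": "step_arm", "body": {
  "commands": [
    [0,0,0,0,0,0,1],
    [0,0,0,0,0,0,1],
    [0,0,0,0,0,0,1],
    [0,0,0,0,0,0,1],
    [0,0,0,0,0,0,1],
    [0,0,0,0,0,0,1],
    [0,0,0,0,0,0,1],
    [0,0,0,0,0,0,1]
  ]
}}

```text
time: 7.65
tcp_pos: [0.466, 0.0838, 0.0645]
tool_rot: [-3.141, 0.0, 0.406]
contact_force: [-0.0, 2.0, -2.1]
gripper_width: 0.0215
grip_force: 40.0
```

```bash
python3 -c "
from h import *
st();t=robot.camera('top');s=robot.camera('side')
a=cv2.resize(t[140:270,210:410],(400,260));b=cv2.resize(s[190:360,150:380],(380,260));cv2.imwrite('pics/m2.png',cv2.resize(np.hstack([a,b]),None,fx=1.02,fy=1.02))"
```

```text
{'time': 7.65, 'tcp_pos': [0.466, 0.0838, 0.0645], 'tool_rot': [-3.1414, 0.0001, 0.4058], 'contact_force': [-0.0198, 1.9608, -2.1167], 'ft_torque': [0.4312, 0.1213, 0.4221], 'gripper_width': 0.0215, 'grip_force': 40.0255, 'joints': [0.1779, 0.2947, -0.2929, 0.9833, 0.0002, 2.9136]}
```

View pics/m2.png

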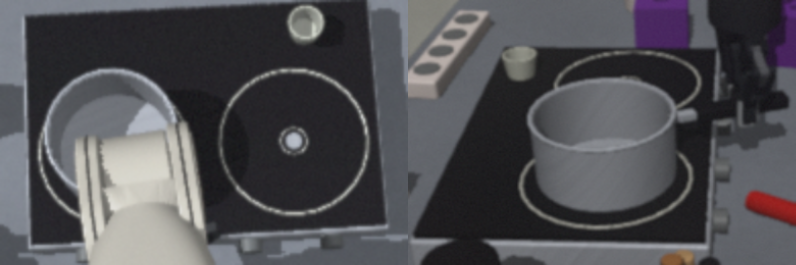

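m2 shows the pan inside the empty ring and the steel spot uncovered at top pixel (353.6,209). Releasing and rising straight up.

Call:
{"method": "step_arm", "body": {
  "commands": [
    [0,0,0,0,0,0,0.4],
    [0,0,0,0,0,0,-0.2],
    [0,0,0,0,0,0,-1],
    [0,0,0,0,0,0,-1],
    [0,0,0,0,0,0,-1],
    [0,0,0,0,0,0,-1],
    [0,0,0,0,0,0,-1],
    [0,0,0,0,0,0,-1]
  ]
}}

```text
time: 8.55
tcp_pos: [0.466, 0.0838, 0.0645]
tool_rot: [3.142, 0.0, 0.406]
contact_force: [0.1, 0.1, 0.2]
gripper_width: 0.0852
grip_force: 0.0
```

Call:
{"method": "step_arm", "body": {
  "commands": [
    [0,0,0,0,0,-0.06,-1],
    [0,0,0,0,0,-0.15,-1],
    [0,0,0,0,0,-0.25,-1],
    [0,0,0,0,0,-0.34,-1],
    [0,0,0,0,0.1,-0.34,-1],
    [0,0,0,0,0.2,-0.34,-1],
    [0,0,0,0,0.32,-0.34,-1],
    [0,0,0,0,0.42,-0.34,-1]
  ]
}}

```text
time: 9.35
tcp_pos: [0.5331, -0.0723, 0.2007]
tool_rot: [3.141, -0.001, 0.406]
contact_force: [1.3, 1.3, -0.3]
gripper_width: 0.0851
grip_force: 0.0
```

```bash
python3 - <<'E'
from h import *
st();cmd([.4694,-.4075,.20],.406)
t=robot.camera('top');s=robot.camera('side');cv2.imwrite('pics/t3.png',t);cv2.imwrite('pics/s3.png',s)
g=cv2.cvtColor(t,cv2.COLOR_BGR2GRAY)
w=g[201:218,345:363].astype(float);w=(w>110)*w;v,u=np.mgrid[201:218,345:363]
n,l,S,c=cv2.connectedComponentsWithStats((w>0).astype(np.uint8)); print(S.tolist(),(c+[345,201]).round(1).tolist())
k=1+np.argmax(S[1:,4]) if n>1 else 0
m=l>0; U,V=(w*u)[m].sum()/w[m].sum(),(w*v)[m].sum()/w[m].sum();print("spot",U,V,onz('top',U,V,.05))
# pan rim: bright edge points via Hough in top view
b=cv2.resize(g[160:265,215:320],None,fx=4,fy=4,interpolation=cv2.INTER_CUBIC)
C=cv2.HoughCircles(cv2.medianBlur(b,5),cv2.HOUGH_GRADIENT,1,20,param1=120,param2=30,minRadius=110,maxRadius=160)
for c in (C[0][:6] if C is not None else []):
    U,V=215+(c[0]+.5)/4-.5,160+(c[1]+.5)/4-.5; print(c,(U,V),onz('top',U,V,.135),"r",c[2]/4/531*(1.338-.135), c[2]/4/531*1.288)
cv2.imwrite('pics/f3.png',np.hstack([b,cv2.resize(cv2.cvtColor(s,cv2.COLOR_BGR2GRAY)[230:350,200:340],(420,420)) [:420]]))
E
```

```text
{'time': 9.35, 'tcp_pos': [0.5331, -0.0723, 0.2007], 'tool_rot': [3.141, -0.0006, 0.4058], 'contact_force': [1.3345, 1.2844, -0.3162], 'ft_torque': [0.0394, -0.0025, 0.0435], 'gripper_width': 0.0851, 'grip_force': 0.0, 'joints': [-0.1347, 0.3146, 0.1113, 1.3667, -0.0002, 2.6011]}
turn [ 0.0012 -0.0012 -0.0005] shift [-0.477   0.707   0.0019]
[[0, 0, 12, 17, 51], [2, 0, 16, 17, 255]] [[346.3, 208.0], [354.9, 209.2]]
spot 355.3094081024791 209.2854231518599 [ 0.62129604 -0.07217587  0.05      ]
[202.5 214.5 149.5] (np.float32(265.25), np.float32(213.25)) [0.58546521 0.14373925 0.135     ] r 0.08467443 0.09065726
[199.5 180.5 126.3] (np.float32(264.5), np.float32(204.75)) [0.60582826 0.14624462 0.135     ] r 0.07153432 0.0765887
[184.5 199.5 148.3] (np.float32(260.75), np.float32(209.5)) [0.59423126 0.15453272 0.135     ] r 0.083994776 0.08992957
[185.5 225.5 129.7] (np.float32(261.0), np.float32(216.0)) [0.5786888  0.15334984 0.135     ] r 0.07346002 0.07865047
[181.5 168.5 148.3] (np.float32(260.0), np.float32(201.75)) [0.61283598 0.15700349 0.135     ] r 0.083994776 0.08992957
[215.5 198.5 152.8] (np.float32(268.5), np.float32(209.25)) [0.59520732 0.13653907 0.135     ] r 0.0865435 0.09265838
```

Call:
{"method": "step_arm", "body": {
  "commands": [
    [0,0,0,-0.06,0.09,0,-1],
    [0,0,0,-0.12,0.18,0,-1],
    [0,0,0,-0.19,0.28,0,-1],
    [0,0,0,-0.26,0.38,0,-1],
    [0,0,0,-0.33,0.48,0,-1],
    [0,0,0,-0.4,0.58,0,-1],
    [0,0,0,-0.45,0.66,0,-1],
    [0,0,0,-0.477,0.707,0,-1]
  ]
}}

```text
time: 10.25
tcp_pos: [0.4675, -0.408, 0.2001]
tool_rot: [-3.141, 0.0, 0.403]
contact_force: [-0.7, 0.3, -0.5]
gripper_width: 0.0855
grip_force: 0.0
```

```bash
python3 - <<'E'
from h import *
st();cmd([.4694,-.4075,.087],.406)
t=robot.camera('top');s=robot.camera('side');cv2.imwrite('pics/t4.png',t);cv2.imwrite('pics/s4.png',s)
for n,im,(x,y) in(("top",t,(354,209)),("side",s,px('side',[.622,-.07,.05]).astype(int))):
    g=cv2.cvtColor(im,cv2.COLOR_BGR2GRAY); b=cv2.resize(g[y-11:y+12,x-11:x+12],None,fx=8,fy=8,interpolation=cv2.INTER_CUBIC)
    q,l,S,c=cv2.connectedComponentsWithStats((b>95).astype(np.uint8)); 
    k=min(range(1,q),key=lambda k:np.hypot(*(c[k]-92))-(.05*min(S[k,4],500))); u,v=(c[k]+.5)/8-.5+[x-11,y-11]; print(n,S[k],(u,v),onz(n,u,v,.05))
print(px('side',[.478,-.13,.13]))
# fingertips in side view near probe
p=robot.get_state()['tcp_pos']; print("tcp px",px('side',p),px('side',p+[0,0,.048]))
a=s[60:190,300:430]; cv2.imwrite('pics/f4.png',cv2.resize(a,None,fx=4,fy=4,interpolation=cv2.INTER_CUBIC))
E
```

```text
{'time': 10.25, 'tcp_pos': [0.4675, -0.408, 0.2001], 'tool_rot': [-3.1414, 0.0004, 0.403], 'contact_force': [-0.6739, 0.3249, -0.5321], 'ft_torque': [0.023, 0.0079, -0.0024], 'gripper_width': 0.0855, 'grip_force': 0.0, 'joints': [-0.7174, 0.4876, 0.3686, 1.4522, -0.0003, 2.0212]}
turn [-0.0003  0.0009 -0.0059] shift [0.0049 0.0006 0.2827]
top [  55   54   67   70 3647] (np.float64(353.5874520153551), np.float64(208.547179188374)) [ 0.62311035 -0.06785003  0.05      ]
side [    0    67   184   117 19431] (np.float64(279.49654868509083), np.float64(246.84654353867532)) [ 0.62183333 -0.05322009  0.05      ]
[350.67383228 199.44712577]
tcp px [363.50253021 125.79416251] [363.94856014 106.68493711]
```

View pics/f4.png

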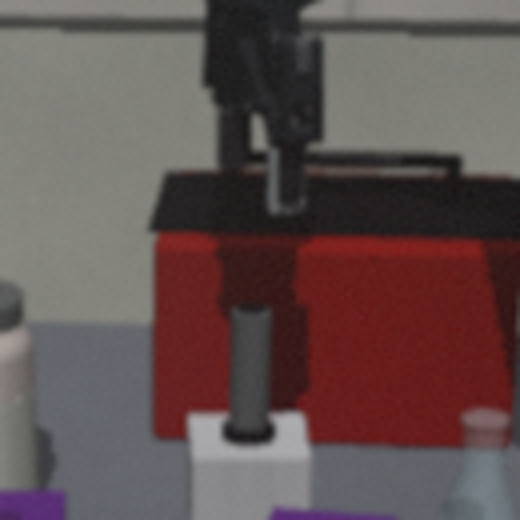

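f4: the open fingers straddle the probe, tips at (358,102) and (372,113), with their midpoint at column 365 against the probe top at (363,137). That puts the z offset at about +32 mm when closed. The spot at top pixel (353.6,208.5) gives (0.623,-0.068), which agrees with the ring fit. Descending and gripping.

Call:
{"method": "step_arm", "body": {
  "commands": [
    [0,0,-0.006,0.006,0,0,-1],
    [0,0,-0.006,0.006,0,0.05,-1],
    [0,0,-0.006,0.006,0,0.1,-1],
    [0,0,-0.006,0.006,0,0.16,-1],
    [0,0,-0.006,0.006,0,0.22,-1],
    [0,0,-0.006,0.006,0,0.26,-1],
    [0,0,-0.006,0.006,0,0.278,-1],
    [0,0,-0.006,0.006,0,0.278,-1]
  ]
}}

```text
time: 11.15
tcp_pos: [0.4709, -0.4028, 0.0885]
tool_rot: [-3.139, 0.001, 0.411]
contact_force: [-0.3, -0.8, -0.2]
gripper_width: 0.0858
grip_force: 0.0
```

Call:
{"method": "step_arm", "body": {
  "commands": [
    [0,0,0,0,0,0,-0.3],
    [0,0,0,0,0,0,0.2],
    [0,0,0,0,0,0,0.6],
    [0,0,0,0,0,0,1],
    [0,0,0,0,0,0,1],
    [0,0,0,0,0,0,1],
    [0,0,0,0,0,0,1],
    [0,0,0,0,0,0,1]
  ],
  "grip_force": 40
}}

```text
time: 11.95
tcp_pos: [0.4713, -0.4052, 0.09]
tool_rot: [3.14, -0.001, 0.409]
contact_force: [-0.5, -1.1, 4.7]
gripper_width: 0.0253
grip_force: 40.7
```

```bash
python3 -c "
from h import *
st()"
```

```text
{'time': 11.95, 'tcp_pos': [0.4713, -0.4052, 0.09], 'tool_rot': [3.1402, -0.0006, 0.4087], 'contact_force': [-0.5135, -1.1444, 4.6985], 'ft_torque': [-0.0532, 0.0391, -0.0417], 'gripper_width': 0.0253, 'grip_force': 40.6656, 'joints': [-0.7101, 0.5401, 0.1653, 1.1945, -0.0001, 2.0228]}
```

Call:
{"method": "step_arm", "body": {
  "commands": [
    [0,0,0,0,0,-0.02,1],
    [0,0,0,0,0,-0.06,1],
    [0,0,0,0,0,-0.1,1],
    [0,0,0,0,0,-0.15,1],
    [0,0,0,0,0,-0.2,1],
    [0,0,0,0,0,-0.25,1],
    [0,0,0,0,0,-0.29,1],
    [0,0,0,0,0,-0.29,1]
  ]
}}

```text
time: 12.75
tcp_pos: [0.4717, -0.4054, 0.2077]
tool_rot: [3.138, -0.002, 0.409]
contact_force: [0.1, -0.1, -0.6]
gripper_width: 0.0248
grip_force: 40.6
```

```bash
python3 -c "
from h import *
st();cmd([.6225+.0019,-.0683+.0023,.205],.406)"
```

```text
{'time': 12.75, 'tcp_pos': [0.4717, -0.4054, 0.2077], 'tool_rot': [3.1382, -0.0017, 0.4088], 'contact_force': [0.091, -0.1149, -0.6454], 'ft_torque': [-0.0654, -0.0358, 0.0193], 'gripper_width': 0.0248, 'grip_force': 40.6103, 'joints': [-0.71, 0.4853, 0.3844, 1.4662, 0.0001, 2.0228]}
turn [ 0.0068 -0.0035  0.0056] shift [ 0.6875 -0.6268  0.0058]
```

Call:
{"method": "step_arm", "body": {
  "commands": [
    [0,0,0,0.03,-0.03,0,1],
    [0,0,0,0.09,-0.082,0,1],
    [0,0,0,0.16,-0.146,0,1],
    [0,0,0,0.24,-0.219,0,1],
    [0,0,0,0.32,-0.292,0,1],
    [0,0,0,0.4,-0.365,0,1],
    [0,0,0,0.47,-0.429,0,1],
    [0,0,0,0.54,-0.492,0,1]
  ]
}}

```text
time: 13.55
tcp_pos: [0.5902, -0.1352, 0.2034]
tool_rot: [-3.139, 0.003, 0.41]
contact_force: [0.7, 0.0, -0.8]
gripper_width: 0.025
grip_force: 40.6
```

Call:
{"method": "step_arm", "body": {
  "commands": [
    [0,0,0,0.06,-0.055,0,1],
    [0,0,0,0.1,-0.092,0,1],
    [0,0,0,0.13,-0.118,0,1],
    [0,0,0,0.148,-0.135,0,1],
    [0,0,0,0.148,-0.135,0,1],
    [0,0,0,0.148,-0.135,0,1],
    [0,0,0,0.148,-0.135,0,1],
    [0,0,0,0.148,-0.135,0,1]
  ]
}}

```text
time: 14.35
tcp_pos: [0.6234, -0.0664, 0.2055]
tool_rot: [3.141, -0.0, 0.407]
contact_force: [-0.4, -0.5, -1.8]
gripper_width: 0.025
grip_force: 40.6
```

```bash
python3 - <<'E'
from h import *
st();cmd([.6226+.0019,-.0683+.0023,.17],.406)
t=robot.camera('top');s=robot.camera('side');cv2.imwrite('pics/t5.png',t);cv2.imwrite('pics/s5.png',s)
# copper foot / sleeve in side view, around predicted place
p=robot.get_state()['tcp_pos']+[-.0019,-.0023,0]; o=p.copy(); o[2]-=.005
for k,z in(("foot",-.072),("sleeve",-.02),("flange",.004)): print(k,px('side',o+[0,0,z]).round(1))
h=cv2.cvtColor(s,cv2.COLOR_BGR2HSV)
u0,v0=px('side',o+[0,0,-.072]).astype(int)
for v in range(v0-46,v0+16,3): print(v,' '.join(f"{int(x):3d}" for x in cv2.cvtColor(s,cv2.COLOR_BGR2GRAY)[v,u0-14:u0+15]))
print(h[v0-4:v0+5,u0-6:u0+7,0])
E
```

```text
{'time': 14.35, 'tcp_pos': [0.6234, -0.0664, 0.2055], 'tool_rot': [3.1414, -0.0001, 0.407], 'contact_force': [-0.3915, -0.5177, -1.7965], 'ft_torque': [-0.0373, 0.0058, 0.0042], 'gripper_width': 0.025, 'grip_force': 40.6103, 'joints': [-0.106, 0.5001, 0.4026, 1.473, -0.0001, 2.6286]}
turn [ 0.0004 -0.0002  0.0021] shift [0.0028 0.0002 0.0888]
foot [279.  210.3]
sleeve [277.7 187.3]
flange [277.1 176.3]
164 101 101 103 101 100  82  70  73  82  83  70  60  66  60  52  55  56  54  62  75  77  72  75  78  74  74  75  76  76
167 102 101 103 102  98  86  72  67  72  74  73  67  64  63  65  65  56  53  59  70  73  74  76  76  75  76  73  75  75
170 103 102 103 102 100  84  69  70  73  75  75  75  74  73  70  66  61  59  59  73  76  76  77  77  74  76  73  75  76
173 104 103 102  95  79  65  61  67  71  75  76  75  73  73  70  67  63  55  46  43  51  67  75  75  75  74  75  74  76
176 103 103 100  78  50  38  35  44  53  58  60  59  62  59  52  51  44  38  35  31  37  52  70  75  75  72  73  75  75
179 104 102 103  90  72  51  35  35  33  32  32  32  33  34  33  29  34  38  39  46  55  68  7
[... 1621 characters left out ...]
  46  47  47  49  48  51  54  52  56  57  55  54  44  36  37  34  32  32  33  36  32
224  87 117 126 118 104  88  81  93 110 112  99  93  90  87  83  75  70  60  52  49  43  37  49  71  83  92 106 116 112
[[110 107 113 109 110 111 110 107 109 113 117 133 137]
 [109 110 109 110 111 103 109 110 113 110 117 132 137]
 [110 109 126 156 130 105 105 125 174 150 124 132 135]
 [108 109 176   5   5 150 128   0   6   3 163 132 135]
 [107 116   3   8   7   5   6   5   7   7 171 128 135]
 [110 110 176   7   8   8   7   9   9   4 155 130 136]
 [110 109 126   2   8   8   8   7   5 176 120 125 133]
 [108 107 110 138   0   2 178   0 160 120 114 125 134]
 [108 110 111 107 109 120 111 120 111 109 111 125 134]]
```

The copper foot is at side pixel (278.2,210.5), against (279,210.3) predicted, so the probe is upright and where it should be. Descending to about 1 cm above the spot, then in gentle steps.

Call:
{"method": "step_arm", "body": {
  "commands": [
    [0,0,0,0,0,0.03,1],
    [0,0,0,0,0,0.06,1],
    [0,0,0,0,0,0.09,1],
    [0,0,0,0,0,0.12,1],
    [0,0,0,0,0,0.15,1],
    [0,0,0,0,0,0.164,1],
    [0,0,0,0,0,0.164,1],
    [0,0,0,0,0,0.164,1]
  ]
}}

```text
time: 15.25
tcp_pos: [0.6239, -0.0652, 0.1399]
tool_rot: [3.141, -0.0, 0.409]
contact_force: [0.8, -0.5, -0.4]
gripper_width: 0.0247
grip_force: 40.6
```

```bash
python3 - <<'E'
from h import *
st();s=robot.camera('side');t=robot.camera('top')
h=cv2.cvtColor(s,cv2.COLOR_BGR2HSV);g=cv2.cvtColor(s,cv2.COLOR_BGR2GRAY)
p=robot.get_state()['tcp_pos']+[-.0019,-.0023,-.005]
u,v=px('side',p+[0,0,-.072]);print("foot pred",u,v,"spot pred",px('side',[.6226,-.0683,.05]))
r=h[int(v)-14:int(v)+15,int(u)-14:int(u)+15];m=((r[...,0]<12)|(r[...,0]>172))&(r[...,1]>40)
V,U=np.nonzero(m);print("foot obs",U.mean()+int(u)-14,V.mean()+int(v)-14,V.min()+int(v)-14,V.max()+int(v)-14,m.sum())
u0,v0=px('side',[.6226,-.0683,.05]).astype(int)
for y in range(v0-8,v0+9): print(y,' '.join(f"{int(x):3d}" for x in g[y,u0-13:u0+14]))
print(u0)
E
```

```text
{'time': 15.25, 'tcp_pos': [0.6239, -0.0652, 0.1399], 'tool_rot': [3.1414, -0.0003, 0.4089], 'contact_force': [0.771, -0.5158, -0.3809], 'ft_torque': [0.0054, -0.0648, -0.002], 'gripper_width': 0.0247, 'grip_force': 40.6103, 'joints': [-0.1041, 0.5226, 0.2693, 1.3171, -0.0, 2.6286]}
foot pred 280.10483946521055 237.94073938764373 spot pred [280.41265704 243.29077057]
foot obs 280.0 238.25 236 240 28
235  35  33  35  34  35  32  34  33  33  27  41  75 107 114  98  64  34  29  27  29  32  31  34  33  30  31  34
236  34  34  33  33  32  33  32  33  32  35  47  79 107 116 100  72  45  34  34  32  31  35  35  30  30  38  32
237  35  33  30  32  33  32  31  31  34  41  65  91 109 113 104  89  64  40  30  32  32  32  30  35  32  35  32
238  30  31  33  30  32  30  31  32  33  56  84  98 108 113 106  97  76  57  43  33  31  32  31  33  30  31  32
239  71  71  69  70  71  69  67  64  68  83  99 102 104 102  97  88  75  79  71  61  46  34  32  35  35  34  33
240 130 129 131 132 132 131 128 115 117 120 116 105 104 105 102  90  78  81  87  91  67  43  31  27  30  29  30
241 147 148 148 150 156 1
[... 510 characters left out ...]
 122 128 133 134 137 131
246 117 119 119 114 116 114 114 115 118 117 117 116 115 116 114 113 114 112 113 112 110 112 117 116 118 127 133
247 118 115 117 115 115 114 117 118 118 120 115 118 117 115 115 115 112 112 112 112 112 112 110 110 110 113 121
248 118 115 115 114 115 117 117 117 117 115 117 115 115 116 115 114 114 111 113 114 112 111 110 107 107 108 109
249 118 116 114 116 116 116 117 117 120 117 116 117 115 115 115 115 113 114 114 112 111 110 109 105 107 105 103
250 117 116 114 115 116 117 117 119 118 119 116 115 117 115 114 114 116 114 115 114 111 109 112 108 107 105 105
251 115 115 114 116 117 119 116 117 117 118 117 116 114 115 114 116 117 114 113 113 111 108 110 107 108 106 103
280
```

Call:
{"method": "step_arm", "body": {
  "commands": [
    [0,0,0,0,0,0.01,1],
    [0,0,0,0,0,0.018,1],
    [0,0,0,0,0,0.024,1],
    [0,0,0,0,0,0.028,1],
    [0,0,0,0,0,0.032,1],
    [0,0,0,0,0,0.035,1],
    [0,0,0,0,0,0.035,1],
    [0,0,0,0,0,0.035,1]
  ]
}}

```text
time: 16.15
tcp_pos: [0.6238, -0.0652, 0.126]
tool_rot: [3.141, -0.0, 0.409]
contact_force: [0.5, 0.2, 1.0]
gripper_width: 0.0252
grip_force: 40.7
```

Call:
{"method": "step_arm", "body": {
  "commands": [
    [0,0,0,0,0,0.002,1],
    [0,0,0,0,0,0.004,1],
    [0,0,0,0,0,0.006,1],
    [0,0,0,0,0,0.008,1],
    [0,0,0,0,0,0.008,1],
    [0,0,0,0,0,0.008,1],
    [0,0,0,0,0,0.008,1],
    [0,0,0,0,0,0.008,1]
  ]
}}

```text
time: 16.95
tcp_pos: [0.6238, -0.0652, 0.1226]
tool_rot: [3.141, -0.0, 0.409]
contact_force: [0.6, -0.4, 1.4]
gripper_width: 0.0252
grip_force: 40.8
```

```bash
python3 - <<'E'
from h import *
st();F=[]
for k in range(6):
    s=robot.camera('side');F.append(robot.get_state()['contact_force'][2])
print(np.round(F,2),np.mean(F));cv2.imwrite('pics/s6.png',s)
h=cv2.cvtColor(s,cv2.COLOR_BGR2HSV);g=cv2.cvtColor(s,cv2.COLOR_BGR2GRAY)
p=robot.get_state()['tcp_pos']+[-.0019,-.0023,-.005];print(px('side',p),px('side',p+[0,0,-.045]))
u0,v0=px('side',p).astype(int)
for y in range(v0-6,v0+36): print(y,' '.join(f"{int(x):3d}" for x in g[y,u0-10:u0+11]))
E
```

```text
{'time': 16.95, 'tcp_pos': [0.6238, -0.0652, 0.1226], 'tool_rot': [3.1414, -0.0002, 0.4088], 'contact_force': [0.5999, -0.3818, 1.3801], 'ft_torque': [-0.0372, 0.0819, -0.008], 'gripper_width': 0.0252, 'grip_force': 40.7797, 'joints': [-0.1042, 0.5316, 0.2386, 1.2775, -0.0001, 2.6286]}
[2.24 2.54 1.79 3.23 2.31 1.78] 2.3161504093647283
[279.08934545 215.25678729] [280.16568734 234.239463  ]
209 102 102  97  84  68  67  73  73  74  76  72  71  67  63  58  49  38  36  33  34  38
210 103 100  87  68  64  65  71  74  74  75  74  69  68  64  61  53  40  33  34  36  35
211 102  92  70  50  54  66  71  72  77  73  73  70  68  66  58  51  39  37  33  36  38
212 101  88  57  36  50  61  69  74  75  75  75  73  65  62  57  48  36  33  32  36  33
213 102  82  52  36  38  51  58  68  73  72  74  68  62  54  48  36  34  28  31  33  35
214 100  79  50  32  31  39  46  50  59  57  54  54  49  40  35  34  32  30  29  35  36
215 102  85  55  32  30  34  33  34  37  39  37  36  35  30  32  32  26  32  27  32  37
216 104  95  73  45  34  26  28  27  26  28  27  32  33  32  27  27  28  28  32  36  38
21
[... 2289 characters left out ...]
 126 126 126 125 125 124 125 123 126 124 125 128 133 136 136 135 141 144 142 129 125
244 119 119 120 116 115 115 117 116 116 116 119 117 120 124 122 125 129 132 133 135 140
245 119 116 115 114 114 113 116 117 116 116 116 116 114 118 116 115 117 115 118 122 127
246 115 114 114 116 115 115 116 117 117 115 117 117 115 114 113 112 111 112 112 114 116
247 115 114 114 115 115 117 118 115 116 116 114 115 116 115 113 112 110 111 111 109 110
248 116 114 115 116 117 118 117 117 118 116 114 114 114 112 112 113 114 114 110 111 107
249 114 113 115 115 116 118 115 118 116 117 116 115 114 114 112 114 113 113 111 108 109
250 115 115 116 117 118 116 117 117 116 117 115 114 113 115 113 114 113 114 111 110 109
```

```bash
python3 -c "
from rig import robot
print(robot.close_job())"
```

```text
the job is handed in; nothing more can be done
None
```

The job is handed in, with no verdict returned: the pan is about 5 mm from the empty ring's centre, and the gripper holds the probe upright on the steel spot with about 3.3 N on the tip, which is roughly halfway in.

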